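Clear the flask off the shaker and lock the hold-down frame over the dishes

TASK

Get the bench shaker ready to run the two petri dishes: a small conical flask has been left standing between them, so lift it off the platform and stand it upright on the bench, without tipping it. Then swing the hold-down frame fully down over the dishes and turn the turnbutton all the way round so that its wing lies over the frame's front bar. Leave the two dishes in their places, and leave the spare dish and the dropper bottle beside the shaker alone.

Things in the scene. Friction and masses are not known exactly. Their poses are not given: they have to be found in the camera images.
- shaker: low white bench shaker, fixed, standing at a yaw of 0.3 to 0.75 rad; 220 x 300 mm (x -120 to 100, y +-150 mm). Origin on the bench under its middle; own -x is the front with the control panel, +y its left. The metal platform (x -92 to 88, y +-150 mm) has a black rubber mat, top 73 mm above the bench. Two petri dishes stand on it at x = 0, y = +-86 mm, between studs 7 mm high.
- flask: 100 ml clear glass conical flask, empty, 70 g, 104 mm high, 61 mm across at the foot, standing on the mat between the dishes. Origin at the centre of its underside, z up. Round neck 24 mm across from 71 to 94 mm above the underside, then a rim 28 mm across. Grasp it by the neck from above.
- dish_left: covered petri dish (93 mm across, 16 mm high) on the shaker's left (+y); origin at the centre of its underside
- dish_right: the same on the shaker's right (-y)
- hold_frame (a joint): hinge of the flat steel hold-down frame, along the shaker's y at the rear of the platform: 0 = fully down (frame level over the dishes), about 1.6 rad = standing upright, limit 1.85. It is stiff and stays where it is left; pushing it takes 1 to 4 N.
- frame_hinge (a point): middle of the frame's hinge axis: shaker frame (62, 0, 98) mm; does not move with the frame
- frame_spine (a point): on the upper (outer) face of the steel frame, middle of its 22 mm wide spine, 100 mm from the hinge axis; moves with the frame. The frame is a grid of bars 6 mm thick, 270 mm wide, 130 mm from hinge axis to front edge; upper face 101 mm above the bench when down. Front bar 110 to 130 mm from the axis; fields between bars are open. Push on the spine or front bar.
- turnbutton (a joint): turnbutton on a pillar at the front middle of the platform, upright axis: 0 = open, wing along the shaker's +y in front of the frame (may start as low as -0.35, tip swung to the front); grows clockwise seen from above; 1.57 = wing points to the shaker's +x, over the frame's front bar; stops at 1.62. About 1 N at the knob.
- button_pivot (a point): on the turnbutton's axis, at the upper face of its wing: shaker frame (-82, 0, 109) mm; does not move. The wing is 6 mm thick (103 to 109 mm above the bench), 13 mm wide and reaches 44 mm from the axis.
- button_knob (a point): centre of the top of the small black round knob on the wing, 10 mm across, 22 mm high, 32 mm from the axis, its top 131 mm above the bench; moves with the turnbutton. Push it round with the fingertips (or pinch it).
- spare_dish: third covered petri dish (93 mm across, 16 mm high), on the bench beside the shaker's left (+y) side; leave it alone; origin at the centre of its underside
- dropper: dropper bottle with a black bulb, 35 mm across, 104 mm high, on the bench beside the shaker's left (+y) side; leave it alone; origin at the centre of its underside. Near it lies an orange stopper 30 mm across. The bench in front of the shaker (x = -160 to -250 mm in its frame) is free.
There are look-alikes about, which are no part of the job. What is shaped like the flask but pink or turquoise is not meant.

How it is judged:
By the outcome, as a careful person would: the job done as asked, in the order asked, and still so for the second after the job is handed in, with the robot touching nothing.
It also fails if it takes over 58 s, if anything falls off the work surface, if the arm or the gripper's body presses on something with over 40 N, if the wrist force passes 120 N, or if a joint passes its speed limit or range.

ROBOT

A 6-joint arm with a two-finger parallel gripper is mounted at the origin on a cart in front of the work surface, level with it; the furniture and walls round the work are solid. World frame = base frame: x ahead of the robot, y to its left, z up, the work surface at z = 0. Lengths are in m, angles in rad, forces in N, time in s.
With the tool pointing down it reaches from about 0.35 to 0.975 m from the base axis. Payload 17.4 kg.
Tool frame: the origin (TCP) lies at the very end of the fingers, on their centre line; the grasp point (between the pads) lies 19 mm behind it; z points along the fingers, y is the line along which they close (so a half turn about z gives the same grasp; the last joint's range is limited). The gripper opens to 85 mm and grips with 20 to 120 N. Pads are 22 mm wide; open, the fingers measure 114 mm over their backs; the gripper's body (76 mm by 85 mm) begins 54 mm behind the grasp point. The pads swing forward as they close: fully open they stand 13 mm farther back than shut.
Start: joints at [-1.264, 0.116, 1.442, -0, 1.584, -0.038], TCP at [0.228, -0.635, 0.194] pointing down, gripper open.
Joint ranges: [-2.83, 2.83], [-0.83, 2.19], [0.07, 2.5], [-1.14, 4.28], [0.01, 3], [-2.97, 2.97]. Speed limits (rad/s): [1.89, 1.89, 2.22, 3.14, 3.14, 3.14].

INTERFACE

Orientations are given as a unit quaternion [x, y, z, w].
In Python, from rig import robot gives the robot as it stands.
- The arm moves only by the tool drive_tool, never from a script. Its argument "series" is one flat list of numbers, 5 for each row, row after row: the opening, from -1 (shut) to 1 (fully open), so that 0 is half open, then the shift along the tool's x, y, z in m, then the turn about the tool's z in rad. In form: [claw, x, y, z, turn, claw, x, y, z, turn, ...]. A call has 1 to 5 rows; each row shifts and turns the commanded pose from where the row before left it, along the tool's axes as they then stand; what a row does not reach is not made up. A row lasts 1/8 s, in which the tool goes at most 62.5 mm and 10.7 degrees, less where a joint would pass 70% of its speed; a pose out of reach is approached as far as the arm can. A call is refused whole if a number of a shift passes 0.0625 or a number of a turn 0.188, either way. A call with a gripper value outside its range is refused whole. The fingers move at their own pace and stop on an object; "force" is the grip in N (left out, the last holds). Time passes only in rows, so rows that do not move let the fingers close. It gives the time, the measured TCP pose, the force, the opening and the grip force at its end, in the units of the state.
- robot.get_state(): the state, without advancing time (a new reading comes with each control period).
- robot.snapshot(name): name is "scene" or "top" or "wrist"; returns the picture (480x640x3 uint8, red, green, blue); there is no depth.
- robot.camera_info(name): a dict with "K" (3x3 intrinsics, pixels), "distortion" ([k1, k2, p1, p2, k3] as OpenCV has them; the pictures are not rectified), "R" (3x3) and "t" (3): a world point X has camera coordinates R X + t. Camera axes: x right, y down, z forward; pixel columns grow to the right and rows downward; lengths in m; the calibration is good to about 2 mm. A picture is of the moment at which its call begins: read the wrist's pose just before it. camera_info takes no time and is no camera call; for the wrist camera it gives the pose at the moment of the call.
- robot.sign_off(): hands the job in; it is judged then, once.
The state is a dict: "time": time; "joint_positions": joint angles; "joint_velocities": joint speeds; "effort": joint torques, N m; "position": TCP position; "eef_rot": TCP orientation; "force": force on the tool from outside, world axes, zero at the start; "torque": the same for the moment, N m; "grip_width": opening from 0.0 (shut) to 1.0 (fully open); "grip_force": force on a finger pad.
Only numpy, scipy, OpenCV 4.12 (cv2) and the standard library are available. Lean on these libraries where they do the work, as an engineer would, in place of code of your own. Each camera call takes 0.05 s, during which the arm holds its last target. There are 200 camera calls.

## Working session

There is one attempt and no reset: what is moved stays moved. The work goes in short steps, Python scripts to look and compute and a tool call to move; the robot and the scene stay as the last step left them, time stands still between calls to the robot, and variables do not carry over. Pictures are saved under pics/ and viewed, at most 10 in all, crops included, and the job is handed in when it is done.

Besides the shell and the picture viewer there is one more tool, called after "Emit:" as name(argument=value, ...) on one line, values as JSON. drive_tool: Moves the arm, as the interface text tells. Its arguments: {"type":"object","properties":{"series":{"type":"array"},"force":{"type":"number"}},"required":["series"]}

```bash
mkdir -p pics; ls
python3 - <<'E'
from rig import robot
import cv2,numpy as np
for n in("scene","top"):
    im=robot.snapshot(n); cv2.imwrite(f"pics/{n}0.png",im[:,:,::-1])
    c=robot.camera_info(n); print(n,np.round(c["K"],1).tolist(),c["distortion"],np.round(c["R"],4).tolist(),np.round(c["t"],4))
s=robot.get_state();print(s)
E
```

```text
pics
scene [[499.0, 0.0, 311.8], [0.0, 499.0, 245.0], [0.0, 0.0, 1.0]] [-0.14015477  0.          0.          0.          0.        ] [[-0.7151, -0.6986, 0.0237], [-0.4189, 0.4012, -0.8146], [0.5596, -0.5924, -0.5795]] [0.2314 0.3544 0.621 ]
top [[493.2, 0.0, 326.4], [0.0, 493.2, 233.4], [0.0, 0.0, 1.0]] [-0.12761376  0.          0.          0.          0.        ] [[0.0148, -0.9999, 0.0034], [-0.9947, -0.015, -0.1019], [0.1019, -0.0019, -0.9948]] [-0.2015  0.513   0.9053]
{'time': 0.1, 'joint_positions': array([-1.26383249e+00,  1.16466160e-01,  1.44220048e+00, -3.36804810e-05,
        1.58399969e+00, -3.78154852e-02]), 'joint_velocities': array([ 0.00095984, -0.0002459 , -0.00244406, -0.00157195, -0.0007609 ,
        0.00041858]), 'effort': array([ 1.68371589e-03, -7.33670712e+01, -6.33786964e+01,  1.09213947e-04,
        5.40220644e-03,  4.16746343e-05]), 'position': array([ 0.22805067, -0.63508692,  0.19331579]), 'eef_rot': array([ 9.85177559e-01,  1.71536841e-01, -8.87135664e-05, -5.29726861e-04]), 'force': array([-0.57969154, -0.7135337 , -0.44910242]), 'torque': array([-0.02469069, -0.02646022, -0.00060136]), 'grip_force': 0.0, 'grip_width': 0.99962626659932}
```

View pics/scene0.png

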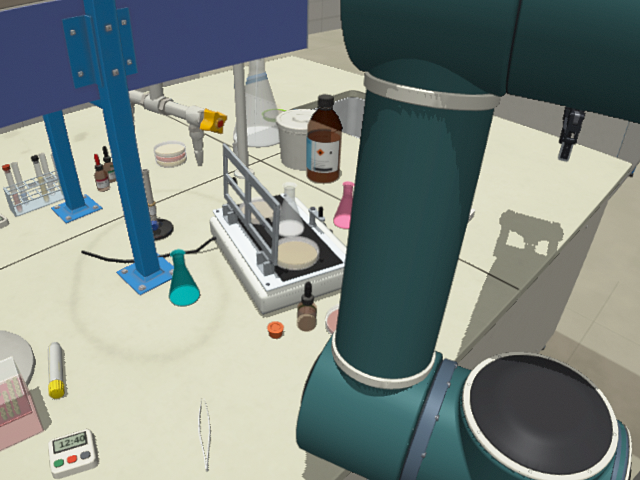

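View pics/top0.png

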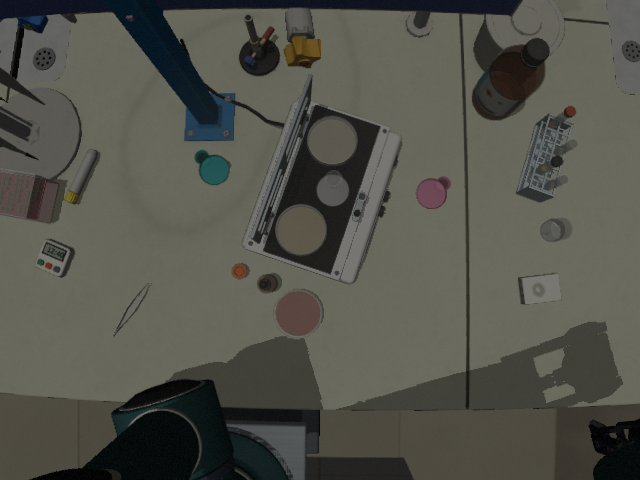

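The pictures show a shaker in the top view with dishes at about (332,140) and (300,230), and the frame standing upright along (278,165). Candidates for the flask, in top-view pixels:
- Clear flask between the dishes at (333,188). This is the one I choose.
- Turquoise flask at (214,169).
- Pink flask at (432,193).
- Large clear flask at the rear, about (525,30).

The turnbutton is near (360,207), the dropper at (268,283), and the spare dish at (299,312).

```bash
cat > h.py <<'E'
import cv2,numpy as np
from rig import robot
def ray(c,uv):
    p=cv2.undistortPoints(np.array([[uv]],float),c["K"],c["distortion"])[0,0]
    R=np.array(c["R"]);t=np.array(c["t"]);return -R.T@t, R.T@np.array([p[0],p[1],1])
def onz(c,uv,z):
    o,d=ray(c,uv);return o+d*(z-o[2])/d[2]
def proj(c,X):
    p,_=cv2.projectPoints(np.array(X,float).reshape(-1,1,3),cv2.Rodrigues(np.array(c["R"]))[0],np.array(c["t"]),c["K"],c["distortion"]);return p[:,0]
E
python3 - <<'E'
from h import *
c=robot.camera_info("top");im=cv2.imread("pics/top0.png")
g=cv2.cvtColor(im,cv2.COLOR_BGR2HSV)
m=cv2.inRange(g,(8,20,90),(40,110,200));roi=np.zeros_like(m);roi[105:262,270:370]=255
m&=roi
P=[]
for k in cv2.findContours(m,0,2)[0]:
    a=cv2.contourArea(k)
    if a>400:
        e=cv2.fitEllipse(cv2.convexHull(k)); X=onz(c,e[0],.087); print(a,e,X); 
for n,uv in dict(up=(332,140),lo=(300.5,230)).items(): print(n,onz(c,uv,.089))
cv2.imwrite("pics/crop1.png",cv2.resize(im[90:290,230:420],None,fx=3,fy=3,interpolation=cv2.INTER_CUBIC))
E
```

```text
1650.5 ((300.83062744140625, 230.16513061523438), (46.630855560302734, 46.79680633544922), 152.58651733398438) [ 0.51474792 -0.14835006  0.087     ]
1515.5 ((331.64666748046875, 141.4679412841797), (43.717498779296875, 45.705108642578125), 92.74457550048828) [ 0.67695762 -0.20064451  0.087     ]
up [ 0.67911796 -0.20122635  0.089     ]
lo [ 0.51481562 -0.14786165  0.089     ]
```

View pics/crop1.png

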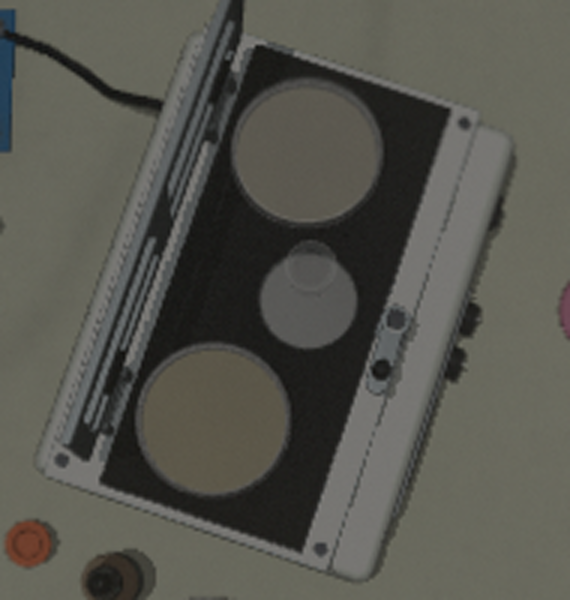

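```bash
cat >> h.py <<'E'
from scipy.spatial.transform import Rotation as Ro
C=np.array([.5958,-.1745]);Y=np.array([-.952,.306]);Y/=np.linalg.norm(Y);XS=np.array([Y[1],-Y[0]])
def w2s(p): d=np.array(p[:2])-C;return np.array([d@XS,d@Y])
def s2w(x,y): return C+x*XS+y*Y
def plan(p,yd,n,s=None):
    "rows [x,y,z,turn] from pose to p with tool y along 2-vector yd"
    s=s or robot.get_state();q=np.array(s["position"]);R=Ro.from_quat(s["eef_rot"]).as_matrix()
    a=np.arctan2(R[1,1],R[0,1]);b=np.arctan2(yd[1],yd[0]);dt=-((b-a+np.pi)%(2*np.pi)-np.pi)/n
    st=(np.array(p)-q)/n
    for i in range(n):
        print(np.round(R.T@st,4).tolist(),round(dt,4)); R=R@Ro.from_rotvec([0,0,dt]).as_matrix()
E
python3 - <<'E'
from h import *
c=robot.camera_info("top")
for n,uv,z in [("foot",(332.7,190),.075),("rim",(333.7,178.3),.177),("knob",(357,213),.131),("pivot",(362.3,196.3),.109),("pink",(432,194),.005),("dropper",(265,283),.1)]:
    X=onz(c,uv,z);print(n,X.round(4),(w2s(X)*1000).round(1))
X=onz(c,(332.7,190),.075)
plan([X[0],X[1],.26],-Y,11)
E
```

```text
foot [ 0.59   -0.2039  0.075 ] [-29.7  -3.5]
rim [ 0.5895 -0.2039  0.177 ] [-29.9  -2.9]
knob [ 0.5405 -0.2446  0.131 ] [-83.6  31.2]
pivot [ 0.5732 -0.255   0.109 ] [-83.6  -3.1]
pink [ 0.599 -0.4    0.005] [-213.7  -72. ]
dropper [ 0.4207 -0.0889  0.1   ] [ 27.9 192.9]
[0.0442, -0.0258, -0.006] -0.0832
[0.0462, -0.022, -0.006] -0.0832
[0.0479, -0.0181, -0.006] -0.0832
[0.0492, -0.0141, -0.006] -0.0832
[0.0502, -0.0099, -0.006] -0.0832
[0.0509, -0.0057, -0.006] -0.0832
[0.0512, -0.0015, -0.006] -0.0832
[0.0511, 0.0028, -0.006] -0.0832
[0.0507, 0.007, -0.006] -0.0832
[0.0499, 0.0112, -0.006] -0.0832
[0.0488, 0.0153, -0.006] -0.0832
```

Emit:
drive_tool(series=[1,0.044,-0.026,-0.012,-0.083,1,0.046,-0.022,-0.012,-0.083,1,0.048,-0.018,-0.012,-0.083,1,0.049,-0.014,-0.012,-0.083,1,0.05,-0.01,-0.012,-0.083], force=30)

```text
time: 0.72
position: [0.3928, -0.4381, 0.2541]
eef_rot: [0.928, 0.372, -0.0, -0.0]
force: [1.0, -0.1, -0.6]
grip_width: 1.004
grip_force: 0.0
```

Emit:
drive_tool(series=[1,0.051,-0.006,-0.006,-0.083,1,0.051,-0.001,0,-0.083,1,0.051,0.003,0,-0.083,1,0.05,0.007,0,-0.083,1,0.04,0.011,0,-0.083])

```text
time: 1.35
position: [0.5528, -0.2517, 0.2598]
eef_rot: [0.831, 0.556, -0.0, -0.0]
force: [-0.6, -0.7, 0.6]
grip_width: 0.998
grip_force: 0.0
```

Run:
```python
from h import *
s=robot.get_state();c=robot.camera_info("wrist");im=robot.snapshot("wrist");cv2.imwrite("pics/w1.png",im[:,:,::-1])
print(s["time"],s["position"],s["force"])
for n,p,z in[("foot",s2w(-.0297,-.0035),.073),("rim",s2w(-.0297,-.003),.177),("knob",s2w(-.0836,.0312),.131)]: print(n,proj(c,[*p,z]))
plan([.590,-.204,.21],-Y,3)
```

```text
1.35 [ 0.55282738 -0.25165225  0.25976238] [-0.55380463 -0.67766037  0.59176653]
foot [[336.01448172 151.81100498]]
rim [[341.74975902 156.33918842]]
knob [[303.30706347 221.00308666]]
[0.0182, 0.0051, 0.0165] -0.0251
[0.0181, 0.0056, 0.0165] -0.0251
[0.0179, 0.0061, 0.0165] -0.0251
```

View pics/w1.png

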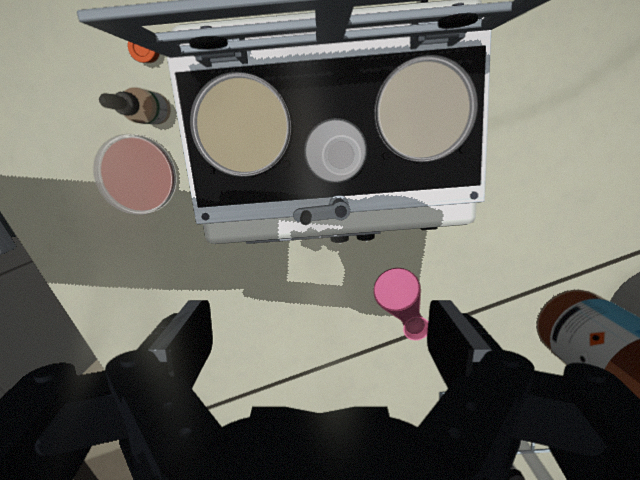

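Rim at (341,154) and foot at (336,151), within 2 px of prediction; knob at (305,218). The frame stands upright at the top of the picture. I'll check the camera's clearance to it and then descend.

Run:
```python
from h import *
s=robot.get_state();c=robot.camera_info("wrist");p=-np.array(c["R"]).T@np.array(c["t"])
R=Ro.from_quat(s["eef_rot"]).as_matrix();print("cam in tool",R.T@(p-s["position"]))
for uv in[(320,0),(80,15),(540,0),(318,40)]:
  o,d=ray(c,uv)
  print(uv,[(z,(w2s(o+d*(z-o[2])/d[2])*1000).round()) for z in(.1,.15,.2,.228)])
X=onz(c,(341,154),.177);print(X);plan([X[0],X[1],.20],-Y,3)
```

```text
cam in tool [ 6.91641212e-02 -8.75849434e-05 -1.79837055e-01]
(320, 0) [(0.1, array([97.,  2.])), (0.15, array([80.,  3.])), (0.2, array([64.,  5.])), (0.228, array([55.,  5.]))]
(80, 15) [(0.1, array([101., 201.])), (0.15, array([ 84., 173.])), (0.2, array([ 67., 145.])), (0.228, array([ 58., 130.]))]
(540, 0) [(0.1, array([  84., -178.])), (0.15, array([  69., -150.])), (0.2, array([  55., -122.])), (0.228, array([  47., -107.]))]
(318, 40) [(0.1, array([67.,  6.])), (0.15, array([55.,  7.])), (0.2, array([43.,  7.])), (0.228, array([36.,  8.]))]
[ 0.59166783 -0.19881955  0.177     ]
[0.02, 0.005, 0.0198] -0.0251
[0.0199, 0.0055, 0.0198] -0.0251
[0.0197, 0.006, 0.0198] -0.0251
```

Emit:
drive_tool(series=[1,0.019,0.005,0.02,-0.025,1,0.019,0.0055,0.02,-0.025,1,0.019,0.006,0.02,-0.025,1,0,0,0.03,0,1,0,0,0.029,0])

```text
time: 2.02
position: [0.588, -0.2055, 0.1387]
eef_rot: [0.811, 0.585, -0.0, -0.0]
force: [0.5, -0.1, 0.9]
grip_width: 0.998
grip_force: 0.0
```

Run:
```python
from h import *
s=robot.get_state();im=robot.snapshot("wrist");cv2.imwrite("pics/w2.png",im[:,:,::-1])
print(s["time"],s["position"],s["force"]);plan([.591,-.201,.139],-Y,1)
```

```text
2.025 [ 0.58799774 -0.20553394  0.13871794] [ 0.47974109 -0.06314342  0.92607004]
[0.0053, 0.0028, -0.0046] -0.0094
```

View pics/w2.png

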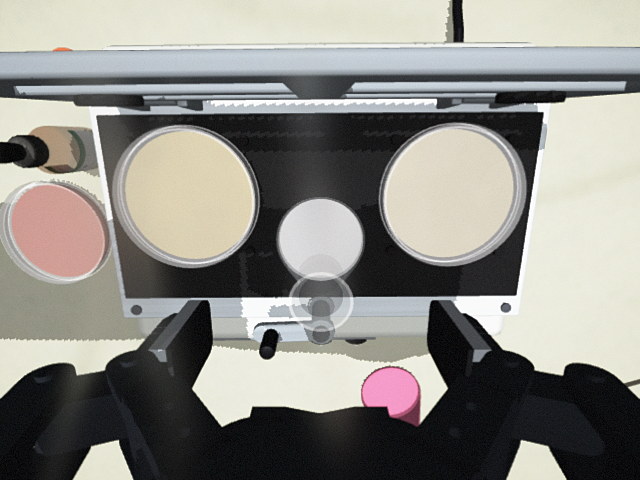

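Rim at (322,300), midway between the pads laterally; pads need to move a few mm towards tool +x.

Emit:
drive_tool(series=[1,0.004,0.001,0,-0.009,1,0,0,0,0])

```text
time: 2.33
position: [0.5908, -0.2026, 0.1423]
eef_rot: [0.808, 0.589, 0.0, 0.001]
force: [-0.3, 0.1, 0.7]
grip_width: 0.999
grip_force: 0.0
```

Emit:
drive_tool(series=[0.3,0,0,0.003,0,-0.2,0,0,0,0,-1,0,0,0,0,-1,0,0,0,0,-1,0,0,0,0], force=25)

```text
time: 2.95
position: [0.5903, -0.2028, 0.1384]
eef_rot: [0.808, 0.589, 0.0, 0.0]
force: [-0.8, -0.2, 3.9]
grip_width: 0.272
grip_force: 24.5
```

Emit:
drive_tool(series=[-1,0,0,0,0,-1,0,0,0,0])

```text
time: 3.2
position: [0.5903, -0.2028, 0.1383]
eef_rot: [0.808, 0.589, 0.0, 0.0]
force: [-0.9, 1.1, 6.0]
grip_width: 0.279
grip_force: 24.9
```

Emit:
drive_tool(series=[-1,0,0,-0.01,0,-1,0,0,-0.02,0,-1,0,0,-0.025,0,-1,0,0,-0.02,0,-1,0,0,0,0])

```text
time: 3.82
position: [0.5908, -0.203, 0.2153]
eef_rot: [0.808, 0.589, 0.001, 0.001]
force: [-0.7, -0.7, -1.3]
grip_width: 0.276
grip_force: 24.6
```

Run:
```python
from h import *
im=robot.snapshot("wrist");cv2.imwrite("pics/w3.png",im[:,:,::-1])
s=robot.get_state()
p=s2w(-.205,.06);print(s["grip_width"],s["position"],p);plan([*p,.22],-Y,5)
```

```text
0.2729709208639964 [ 0.5903854  -0.20278453  0.21356251] [ 0.4759464 -0.3513053]
[-0.0353, -0.0127, -0.0013] -0.0002
[-0.0353, -0.0127, -0.0013] -0.0002
[-0.0353, -0.0127, -0.0013] -0.0002
[-0.0353, -0.0127, -0.0013] -0.0002
[-0.0353, -0.0127, -0.0013] -0.0002
```

View pics/w3.png

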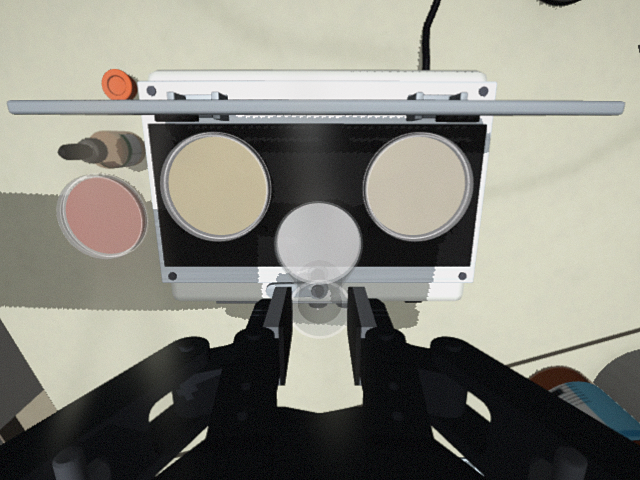

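The flask hangs upright in the grip, foot centred at (318,243).

Emit:
drive_tool(series=[-1,-0.02,-0.007,-0.002,0,-1,-0.04,-0.014,0,0,-1,-0.045,-0.017,0,0,-1,-0.045,-0.016,0,0,-1,-0.026,-0.01,0,0])

```text
time: 4.5
position: [0.4729, -0.3525, 0.2142]
eef_rot: [0.809, 0.588, -0.0, -0.0]
force: [0.2, -0.2, -1.4]
grip_width: 0.273
grip_force: 24.6
```

Emit:
drive_tool(series=[-1,0,0,0.03,0,-1,0,0,0.045,0,-1,0,0,0.045,0,-1,0,0,0.018,0,-1,0,0,0,0])

```text
time: 5.12
position: [0.4746, -0.3506, 0.0764]
eef_rot: [0.808, 0.589, -0.0, -0.001]
force: [-0.6, 0.7, 0.2]
grip_width: 0.276
grip_force: 24.7
```

Emit:
drive_tool(series=[-1,0,0,0.007,0,-1,0,0,0.003,0,-1,0,0,0,0])

```text
time: 5.5
position: [0.4754, -0.3507, 0.0674]
eef_rot: [0.808, 0.589, 0.0, 0.0]
force: [0.2, -0.2, -0.9]
grip_width: 0.274
grip_force: 24.7
```

Emit:
drive_tool(series=[-1,0,0,0.002,0,-1,0,0,0,0])

```text
time: 5.75
position: [0.4754, -0.3507, 0.0655]
eef_rot: [0.808, 0.589, 0.0, 0.0]
force: [-0.1, 0.7, 2.9]
grip_width: 0.275
grip_force: 25.7
```

Contact (about 3 N up). Release gently, then rise.

Emit:
drive_tool(series=[-0.3,0,0,0,0,0,0,0,0,0,0.5,0,0,0,0,1,0,0,0,0,1,0,0,-0.02,0])

```text
time: 6.38
position: [0.4746, -0.3501, 0.0844]
eef_rot: [0.808, 0.589, -0.0, -0.001]
force: [0.6, -0.1, 0.2]
grip_width: 0.999
grip_force: 0.0
```

Emit:
drive_tool(series=[1,0,0,-0.04,0,1,0,0,-0.06,0,1,0,0,-0.06,0,1,0,0,0,0])

```text
time: 6.88
position: [0.4763, -0.3514, 0.2523]
eef_rot: [0.808, 0.589, 0.001, 0.004]
force: [0.7, 0.7, -0.9]
grip_width: 0.998
grip_force: 0.0
```

Run:
```python
from h import *
im=robot.snapshot("wrist")
im2=robot.snapshot("scene")
cv2.imwrite("pics/w4.png",np.hstack([cv2.resize(im,(400,300)),im2[130:430,150:550]])[:,:,::-1])
s=robot.get_state();print(s["time"],s["position"],s["force"],s["joint_positions"])
```

```text
6.975 [ 0.47533731 -0.35065216  0.2466349 ] [-0.16789088  0.52443783 -0.47810229] [-6.78766119e-01 -7.78104463e-02  1.55373753e+00  9.53701199e-06
  1.66370599e+00 -3.66785346e-01]
```

View pics/w4.png

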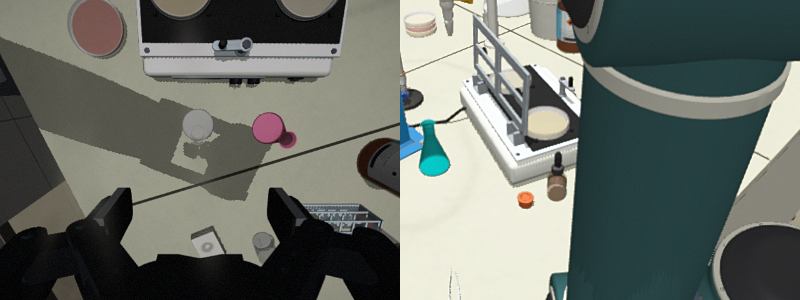

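The flask stands upright on the bench at (197,125) in the left half; the shaker and the dishes are undisturbed. Next is the frame.

Run:
```python
from h import *
c=robot.camera_info("top")
for uv,z in[((209,117),0),((303,50),.3),((303,50),.15),((235,95),0),((215,95),.3)]: print(uv,z,(w2s(onz(c,uv,z))*1000).round())
s=robot.get_state()
p=s2w(.098,-.003);print(p);plan([*p,.28],-Y,8)
```

```text
(209, 117) 0 [258. -80.]
(303, 50) 0.3 [  64. -139.]
(303, 50) 0.15 [  94. -208.]
(235, 95) 0 [ 224. -141.]
(215, 95) 0.3 [158. -37.]
[ 0.62864499 -0.08211923]
[0.0378, 0.0079, -0.0042] -0.0001
[0.0378, 0.0079, -0.0042] -0.0001
[0.0378, 0.008, -0.0042] -0.0001
[0.0378, 0.008, -0.0042] -0.0001
[0.0378, 0.008, -0.0042] -0.0001
[0.0378, 0.008, -0.0042] -0.0001
[0.0378, 0.008, -0.0042] -0.0001
[0.0378, 0.008, -0.0042] -0.0001
```

Emit:
drive_tool(series=[-1,0.01,0.002,-0.03,0,-1,0.04,0.008,-0.005,0,-1,0.05,0.011,0,0,-1,0.05,0.011,0,0,-1,0.05,0.011,0,0])

```text
time: 7.6
position: [0.5778, -0.1719, 0.2791]
eef_rot: [0.808, 0.589, -0.0, -0.001]
force: [1.0, -1.2, 0.5]
grip_width: 0.001
grip_force: 0.0
```

Emit:
drive_tool(series=[-1,0.05,0.01,0,0,-1,0.04,0.008,0,0,-1,0.012,0.003,0,0,-1,0,0,0.03,0,-1,0,0,0.03,0])

```text
time: 8.22
position: [0.6284, -0.0833, 0.2187]
eef_rot: [0.808, 0.589, -0.0, -0.0]
force: [-0.4, 0.8, -0.5]
grip_width: -0.004
grip_force: 0.0
```

Run:
```python
from h import *
s=robot.get_state();print(s["time"],s["position"],w2s(s["position"]),s["force"],s["grip_width"])
im=robot.snapshot("wrist");im2=robot.snapshot("top")[90:290,220:420]
cv2.imwrite("pics/w5.png",np.hstack([cv2.resize(im,(400,300)),cv2.resize(im2,(400,300))])[:,:,::-1])
```

```text
8.225 [ 0.62843409 -0.08329971  0.21870713] [ 0.09681161 -0.00316046] [-0.38070199  0.79676707 -0.52679954] -0.0038915674266102687
```

View pics/w5.png

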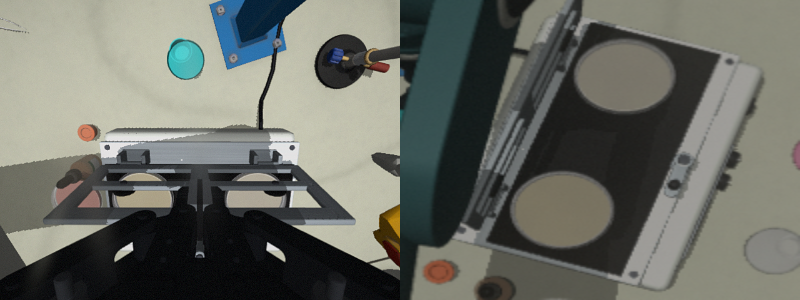

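Left: the closed fingers are behind the upright frame, centred on the spine at (200,205). Right: the dishes are in place. I'll push along the arc.

Emit:
drive_tool(series=[-1,-0.01,0,0.02,0,-1,-0.01,0,0,0,-1,-0.014,0,0.0015,0,-1,-0.014,0,0.0015,0,-1,-0.014,0,0.005,0])

```text
time: 8.95
position: [0.6097, -0.143, 0.1925]
eef_rot: [0.808, 0.589, 0.0, 0.0]
force: [0.9, -0.5, -0.9]
grip_width: -0.001
grip_force: 0.0
```

Emit:
drive_tool(series=[-1,-0.014,0,0.0065,0,-1,-0.012,0,0.0085,0,-1,-0.011,0,0.0105,0,-1,-0.007,0,0.01,0,-1,-0.007,0,0.0105,0])

```text
time: 9.57
position: [0.594, -0.1907, 0.1452]
eef_rot: [0.808, 0.589, -0.0, -0.0]
force: [0.1, 0.3, 0.9]
grip_width: -0.002
grip_force: 0.0
```

Emit:
drive_tool(series=[-1,-0.005,0,0.0115,0,-1,-0.004,0,0.012,0,-1,-0.002,0,0.01,0,-1,-0.001,0,0.008,0,-1,0,0,0,0])

```text
time: 10.2
position: [0.5903, -0.2016, 0.1038]
eef_rot: [0.808, 0.589, -0.0, -0.0]
force: [0.0, 0.4, 0.6]
grip_width: -0.002
grip_force: 0.0
```

Run:
```python
from h import *
s=robot.get_state();print(s["time"],s["position"],w2s(s["position"]),s["force"])
```

```text
10.2 [ 0.59027223 -0.20162493  0.1038296 ] [-0.02751525 -0.00303789] [0.01973377 0.36225893 0.64396664]
```

Emit:
drive_tool(series=[-1,0,0,0.002,0,-1,0,0,0.002,0,-1,0,0,0,0])

```text
time: 10.58
position: [0.5905, -0.2017, 0.1005]
eef_rot: [0.808, 0.589, 0.0, 0.0]
force: [0.5, -0.3, 0.8]
grip_width: 0.001
grip_force: 0.0
```

Run:
```python
from h import *
s=robot.get_state();print(s["time"],s["position"],w2s(s["position"]),s["force"])
im=robot.snapshot("wrist");im2=robot.snapshot("top")[90:290,220:420]
cv2.imwrite("pics/w6.png",np.hstack([cv2.resize(im,(400,300)),cv2.resize(im2,(400,300))])[:,:,::-1])
```

```text
10.575 [ 0.59050624 -0.2017192   0.10049298] [-0.02753339 -0.00328952] [ 0.50862828 -0.27205535  0.81827276]
```

View pics/w6.png

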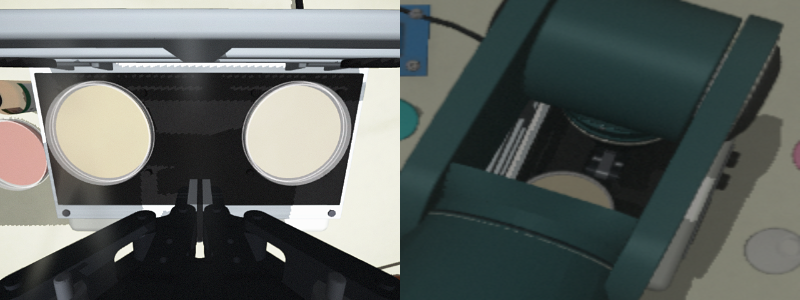

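The frame still stands upright in this picture (bars along the top edge), so the push didn't take it along. I'll go back up and behind it and push in smaller steps, watching the force. I'll save frames from the scene camera for a single composite view.

Emit:
drive_tool(series=[-1,0,0,-0.06,0,-1,0,0,-0.06,0,-1,0,0,-0.06,0,-1,0.06,0,-0.005,0,-1,0.06,0,0,0])

```text
time: 11.3
position: [0.6278, -0.0867, 0.287]
eef_rot: [0.809, 0.588, 0.001, 0.001]
force: [1.2, -0.5, -0.1]
grip_width: -0.004
grip_force: 0.0
```

Emit:
drive_tool(series=[-1,0.005,0,0,0,-1,0,0,0.05,0,-1,0,0,0.045,0,-1,0,0,0,0])

```text
time: 11.8
position: [0.6274, -0.083, 0.1873]
eef_rot: [0.808, 0.589, -0.002, -0.002]
force: [-0.4, 0.3, 0.7]
grip_width: 0.002
grip_force: 0.0
```

```bash
cat >> h.py <<'E'
def rep(tag):
    s=robot.get_state();f=s["force"]
    print(round(s["time"],2),"sxy",(w2s(s["position"])*1000).round(1),"z",round(s["position"][2],4),"Fx_sh",round(f[:2]@XS,2),"Fz",round(f[2],2))
    np.savez(f"pics/{tag}.npz",**{n:robot.snapshot(n) for n in("scene","wrist")},**{"c_"+k:v for k,v in robot.camera_info("wrist").items()})
E
python3 -c "
from h import *
rep('a0')"
```

```text
11.8 sxy [96.7 -2.1] z 0.1873 Fx_sh 0.13 Fz 0.67
```

Emit:
drive_tool(series=[-1,-0.01,0,0,0,-1,-0.01,0,0,0,-1,-0.01,0,0,0,-1,0,0,0,0])

```text
time: 12.4
position: [0.6194, -0.1122, 0.1908]
eef_rot: [0.809, 0.588, 0.0, 0.0]
force: [0.3, 0.1, 0.0]
grip_width: -0.0
grip_force: 0.0
```

```bash
python3 -c "
from h import *
rep('a1')"
```

```text
12.4 sxy [66.5 -3.4] z 0.1908 Fx_sh 0.19 Fz 0.03
```

Emit:
drive_tool(series=[-1,-0.01,0,0,0,-1,-0.01,0,0,0,-1,0,0,0,0])

```text
time: 12.88
position: [0.6132, -0.1312, 0.1905]
eef_rot: [0.809, 0.588, -0.0, 0.0]
force: [0.1, -1.0, 1.2]
grip_width: -0.0
grip_force: 0.5
```

```bash
python3 -c "
from h import *
rep('a2')
rs=lambda im,w,h:cv2.resize(im,(w,h))
A=[np.load(f'pics/{t}.npz') for t in('a0','a1','a2')]
w=[a['wrist'] for a in A]
top=np.hstack([w[0][180:480,120:520],w[2][180:480,120:520]])
bot=np.hstack([rs(A[0]['scene'][130:280,190:390],400,300),rs(A[2]['scene'][130:280,190:390],400,300)])
cv2.imwrite('pics/w7.png',np.vstack([top,bot])[:,:,::-1])"
```

```text
12.88 sxy [46.5 -3.4] z 0.1905 Fx_sh -0.9 Fz 1.2
```

View pics/w7.png

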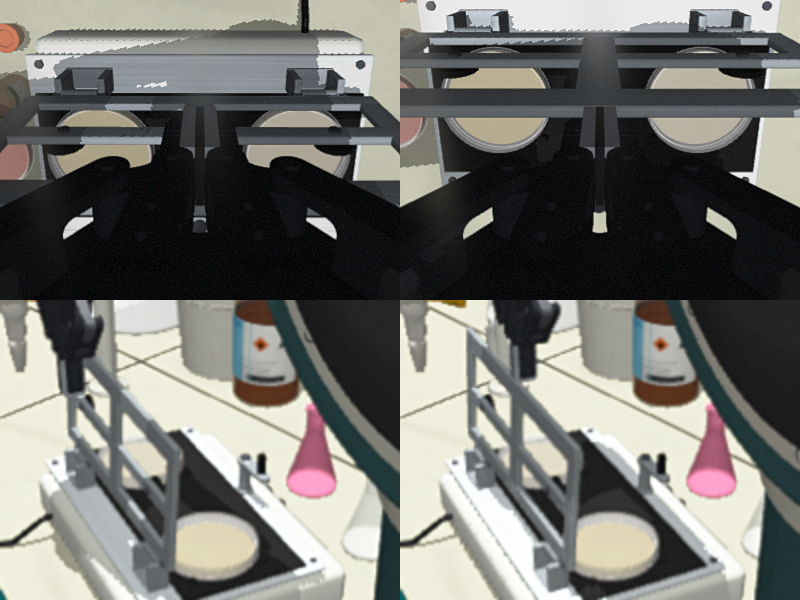

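Top row (wrist): in the right one, the bars at rows 35 to 100 lie between the camera and the fingers. Bottom row (scene): the frame is upright and unmoved in both. So the fingers may have passed the frame without touching it. I'll measure the frame's true position from the calibration.

Run:
```python
from h import *
cs=robot.camera_info("scene")
def fr(th,y,r,o=.003):
    p=s2w(.062-r*np.cos(th)+o*np.sin(th),y);return [*p,.098+r*np.sin(th)+o*np.cos(th)]
for t in("a0","a2"):
    A=np.load(f"pics/{t}.npz");c={k:A["c_"+k] for k in("K","distortion","R","t")}
    print(t,"hinge blk",proj(c,[*s2w(.062,.1),.098]).round())
    for th in(1.3,1.45,1.6,1.75,1.85): print(th,"wrist front L/R corners",proj(c,[fr(th,.135,.13),fr(th,-.135,.13)]).round().tolist(),"scene",proj(cs,[fr(th,.135,.13),fr(th,-.135,.13),fr(th,0,.13)]).round().tolist())
print("scene tip a0",proj(cs,[*s2w(.0967,-.002),.1873]),"a2",proj(cs,[*s2w(.0465,-.003),.1905]))
```

```text
a0 hinge blk [[190. 275.]]
1.3 wrist front L/R corners [[40.0, 426.0], [584.0, 425.0]] scene [[293.0, 203.0], [235.0, 142.0], [261.0, 169.0]]
1.45 wrist front L/R corners [[26.0, 398.0], [597.0, 397.0]] scene [[282.0, 203.0], [226.0, 142.0], [251.0, 170.0]]
1.6 wrist front L/R corners [[16.0, 363.0], [607.0, 362.0]] scene [[271.0, 206.0], [217.0, 144.0], [241.0, 171.0]]
1.75 wrist front L/R corners [[11.0, 322.0], [612.0, 321.0]] scene [[260.0, 210.0], [208.0, 147.0], [231.0, 175.0]]
1.85 wrist front L/R corners [[10.0, 293.0], [612.0, 292.0]] scene [[253.0, 214.0], [202.0, 150.0], [225.0, 178.0]]
a2 hinge blk [[184. 215.]]
1.3 wrist front L/R corners [[15.0, 338.0], [610.0, 338.0]] scene [[293.0, 203.0], [235.0, 142.0], [261.0, 169.0]]
1.45 wrist front L/R corners [[-1.0, 303.0], [625.0, 302.0]] scene [[282.0, 203.0], [226.0, 142.0], [251.0, 170.0]]
1.6 wrist front L/R corners [[-13.0, 260.0], [637.0, 259.0]] scene [[271.0, 206.0], [217.0, 144.0], [241.0, 171.0]]
1.75 wrist front L/R corners [[-20.0, 213.0], [643.0, 212.0]] scene [[260.0, 210.0], [208.0, 147.0], [231.0, 175.0]]
1.85 wrist front L/R corners [[-20.0, 181.0], [643.0, 180.0]] scene [[253.0, 214.0], [202.0, 150.0], [225.0, 178.0]]
scene tip a0 [[227.64133716 193.75236432]] a2 [[252.66254765 186.22811419]]
```

Run:
```python
from h import *
A0,A2=np.load("pics/a0.npz"),np.load("pics/a2.npz")
c={k:A2["c_"+k] for k in("K","distortion","R","t")}
p=s2w(.0465,-.0034)
for z in(.17,.19,.2,.21,.22,.23): print(z,"wrist",proj(c,[[*s2w(.0465-.011,-.0034),z],[*s2w(.0465+.011,-.0034),z]]).round().tolist())
im=A2["wrist"].max(2);print("wrist cols 308..332 mean brightness by row:")
for r in range(240,420,6): print(r,im[r,300:342:6].tolist())
# scene silhouette
d=(cv2.absdiff(A0["scene"],A2["scene"]).max(2)>40)
S=A2["scene"].max(2)
for r in range(130,215,4): 
    k=np.where(d[r,200:300])[0]+200; print(r,k.min() if len(k) else None,k.max() if len(k) else None,"dark",(np.where(S[r,235:275]<60)[0]+235).tolist()[::4])
```

```text
0.17 wrist [[320.0, 282.0], [320.0, 247.0]]
0.19 wrist [[320.0, 296.0], [320.0, 258.0]]
0.2 wrist [[320.0, 305.0], [320.0, 264.0]]
0.21 wrist [[320.0, 314.0], [320.0, 271.0]]
0.22 wrist [[320.0, 324.0], [320.0, 279.0]]
0.23 wrist [[320.0, 335.0], [320.0, 287.0]]
wrist cols 308..332 mean brightness by row:
240 [74, 72, 78, 79, 79, 75, 75]
246 [66, 69, 76, 76, 80, 79, 67]
252 [63, 65, 74, 79, 74, 74, 69]
258 [65, 64, 67, 68, 68, 68, 62]
264 [59, 64, 67, 70, 72, 67, 59]
270 [62, 58, 61, 62, 64, 61, 62]
276 [57, 62, 66, 62, 63, 66, 63]
282 [58, 60, 66, 66, 66, 62, 60]
288 [106, 59, 64, 28, 63, 65, 95]
294 [106, 61, 65, 34, 65, 60, 73]
300 [23, 66, 67, 27, 52, 63, 66]
306 [22, 63, 61, 28, 47, 60, 66]
312 [29, 63, 62, 23, 47, 66, 67]
318 [57, 60, 62, 26, 36, 57, 61]
324 [68, 61, 62, 21, 31, 55, 62]
330 [22, 12, 122, 26, 56, 26, 26]
336 [19, 21, 24, 32, 56, 21, 26]
342 [14, 18, 20, 23, 30, 17, 21]
348 [16, 19, 15, 31, 19, 22, 25]
354 [14, 13, 19, 28, 25, 7, 19]
360 [16, 8, 20, 27, 25, 15, 21]
366 [8, 19, 12, 25, 21, 19, 9]
372 [12, 11, 11, 30, 23, 23, 15]
378 [3, 17, 20, 25, 20, 18, 19]
384 [14, 19, 20, 29, 43, 23, 20]
390 [19, 17, 13, 51, 66, 21, 13]
396 [18, 19, 22, 200, 203, 17, 20]
402 [17, 14, 24, 199, 202, 17, 12]
408 [26, 4, 75, 203, 204, 12, 16]
414 [14, 17, 18, 3, 2, 11, 12]
130 208 263 dark [237, 241, 245, 249, 253]
134 209 270 dark [238, 242, 246, 250, 255, 267]
138 210 269 dark [238, 242, 246, 250, 254, 258, 262, 266]
142 211 267 dark [242, 246, 250, 254, 258, 262, 266]
146 212 265 dark [243, 247, 251, 255, 259, 263]
150 215 264 dark [246, 250, 254, 258, 262]
154 215 258 dark [249, 253]
158 218 257 dark [250, 254]
162 218 258 dark [250, 254]
166 218 258 dark [250, 254]
170 219 255 dark []
174 219 253 dark []
178 222 256 dark []
182 256 260 dark [236]
186 260 263 dark []
190 None None dark []
194 271 271 dark []
198 230 251 dark []
202 250 291 dark []
206 229 298 dark []
210 254 299 dark []
214 257 299 dark []
```

The evidence: at every height so far the fingertips looked about 30 mm higher than I assumed, so they skimmed over the top bar. I'll go deeper behind the frame, where the gripper body still clears it.

Emit:
drive_tool(series=[-1,0,0,-0.05,0,-1,0,0,-0.04,0,-1,0.055,0,0,0,-1,0,0,0.05,0,-1,0,0,0.055,0])

```text
time: 13.6
position: [0.6308, -0.0772, 0.1748]
eef_rot: [0.808, 0.589, 0.001, 0.001]
force: [0.6, -0.4, -0.2]
grip_width: -0.002
grip_force: 0.0
```

Emit:
drive_tool(series=[-1,0,0,0.01,0,-1,0,0,0,0])

```text
time: 13.85
position: [0.6307, -0.0781, 0.1667]
eef_rot: [0.808, 0.589, 0.0, 0.0]
force: [0.5, -0.3, 0.9]
grip_width: 0.001
grip_force: 0.0
```

Run:
```python
from h import *
rep('b0')
A=np.load("pics/b0.npz");im=A["wrist"].max(2)
for r in range(240,330,6): print(r,im[r,260:384:8].tolist())
```

```text
13.85 sxy [102.5  -3.7] z 0.1667 Fx_sh -0.13 Fz 0.94
240 [144, 138, 142, 148, 140, 139, 144, 141, 140, 142, 137, 142, 141, 140, 141, 142]
246 [144, 146, 147, 149, 145, 146, 145, 147, 145, 142, 147, 144, 145, 145, 152, 144]
252 [161, 163, 160, 155, 158, 156, 157, 153, 151, 156, 156, 153, 151, 159, 156, 153]
258 [151, 146, 151, 151, 147, 149, 150, 146, 149, 145, 148, 149, 151, 149, 151, 148]
264 [150, 153, 149, 150, 152, 153, 151, 140, 141, 144, 149, 152, 146, 145, 146, 148]
270 [156, 156, 227, 153, 148, 153, 149, 147, 144, 146, 146, 147, 152, 152, 148, 152]
276 [226, 224, 225, 151, 152, 149, 145, 145, 146, 147, 148, 144, 146, 150, 148, 150]
282 [230, 227, 226, 150, 156, 152, 147, 149, 148, 151, 149, 155, 148, 146, 150, 150]
288 [156, 154, 160, 159, 153, 153, 59, 40, 70, 66, 147, 158, 152, 157, 153, 151]
294 [42, 42, 33, 37, 41, 42, 65, 42, 69, 69, 47, 46, 42, 37, 34, 34]
300 [66, 62, 59, 61, 15, 28, 61, 37, 63, 67, 37, 25, 59, 52, 58, 56]
306 [163, 160, 164, 118, 16, 28, 61, 35, 54, 66, 27, 27, 94, 94, 95, 96]
312 [11, 11, 12, 7, 16, 30, 61, 32, 50, 57, 31, 20, 14, 19, 15, 17]
318 [28, 25, 31, 16, 26, 48, 62, 32, 42, 63, 21, 30, 15, 17, 20, 90]
324 [69, 26, 32, 15, 10, 59, 58, 23, 39, 62, 26, 23, 8, 18, 26, 94]
```

Emit:
drive_tool(series=[-1,-0.01,0,0,0,-1,-0.01,0,0,0,-1,-0.01,0,0,0,-1,0,0,0,0])

```text
time: 14.45
position: [0.6209, -0.1075, 0.1656]
eef_rot: [0.809, 0.588, 0.0, 0.0]
force: [0.8, -0.7, 0.9]
grip_width: 0.001
grip_force: 0.0
```

Emit:
drive_tool(series=[-1,-0.01,0,0,0,-1,-0.01,0,0,0,-1,0,0,0,0])

```text
time: 14.82
position: [0.6148, -0.1264, 0.1655]
eef_rot: [0.809, 0.588, -0.0, 0.0]
force: [0.5, 0.7, 0.1]
grip_width: -0.001
grip_force: 0.0
```

Run:
```python
from h import *
rep('b1')
A,B=np.load("pics/b0.npz"),np.load("pics/b1.npz")
# near top corner of the frame in scene: changed pixels in the near part of the frame
d=cv2.absdiff(A["scene"],B["scene"]).max(2)>40
k=np.argwhere(d[190:260,255:330]);print(len(k),k.min(0) if len(k) else 0,k.max(0) if len(k) else 0)
```

```text
14.82 sxy [51.6 -3.4] z 0.1655 Fx_sh 0.79 Fz 0.05
1473 [0 0] [69 74]
```

```bash
cat >> h.py <<'E'
def corner(tag):
    "near front corner of the frame in the scene picture, by matching the patch at (280,207) of a2"
    T=np.load("pics/a2.npz")["scene"][199:217,271:289];S=np.load(f"pics/{tag}.npz")["scene"][150:270,240:360]
    r=cv2.matchTemplate(S,T,cv2.TM_CCOEFF_NORMED);_,v,_,p=cv2.minMaxLoc(r);print(tag,"corner",p[0]+240+9,p[1]+150+8,"score",round(v,2))
E
python3 - <<'E'
from h import *
for t in("a0","b0","b1"): corner(t)
A,B=np.load("pics/b0.npz"),np.load("pics/b1.npz")
cs=robot.camera_info("scene")
for th in(1.0,1.1,1.2,1.3,1.4,1.5): print(th,proj(cs,[*s2w(.062-.13*np.cos(th),.135),.098+.13*np.sin(th)]).round())
E
```

```text
a0 corner 280 207 score 0.96
b0 corner 280 207 score 0.97
b1 corner 290 217 score 0.73
1.0 [[313. 206.]]
1.1 [[307. 204.]]
1.2 [[301. 203.]]
1.3 [[294. 203.]]
1.4 [[288. 203.]]
1.5 [[280. 204.]]
```

The frame's near corner moved from (280,207) to about (290,21x), so it is now following. I'll continue along the arc.

Emit:
drive_tool(series=[-1,-0.0095,0,0.003,0,-1,-0.0095,0,0.004,0,-1,-0.0085,0,0.005,0,-1,-0.0085,0,0.006,0,-1,-0.007,0,0.007,0])

```text
time: 15.55
position: [0.6016, -0.1672, 0.14]
eef_rot: [0.808, 0.589, -0.0, 0.0]
force: [0.2, 0.6, 3.3]
grip_width: -0.004
grip_force: 1.1
```

Emit:
drive_tool(series=[-1,-0.0065,0,0.008,0,-1,-0.005,0,0.009,0,-1,-0.0045,0,0.009,0,-1,-0.002,0,0.008,0,-1,0,0,0,0])

```text
time: 16.18
position: [0.5959, -0.1836, 0.1055]
eef_rot: [0.808, 0.589, -0.0, -0.001]
force: [-0.1, -0.4, 1.3]
grip_width: -0.002
grip_force: 0.0
```

Run:
```python
from h import *
rep('b2')
A=np.load("pics/b2.npz");im=A["wrist"].max(2);c={k:A["c_"+k] for k in("K","distortion","R","t")}
for r in range(100,300,8): print(r,im[r,[60,100,140,180,220,320,420,460,500,540,580]].tolist())
for th in(0,.2,.4,.6):
  print(th,[proj(c,[*s2w(.062-r*np.cos(th),.08),.101+r*np.sin(th)]).round().tolist()[0] for r in(.0,.06,.11,.13)])
```

```text
16.18 sxy [-8.6 -2.9] z 0.1055 Fx_sh -0.4 Fz 1.32
100 [240, 238, 241, 243, 243, 243, 244, 243, 240, 241, 239]
108 [238, 190, 246, 249, 243, 242, 243, 248, 244, 211, 239]
116 [238, 98, 218, 55, 244, 242, 243, 61, 203, 47, 241]
124 [238, 103, 215, 55, 243, 243, 243, 57, 201, 93, 237]
132 [239, 186, 188, 57, 244, 242, 242, 57, 183, 178, 218]
140 [238, 174, 173, 51, 243, 242, 244, 59, 174, 176, 225]
148 [174, 180, 184, 193, 187, 195, 185, 183, 176, 162, 156]
156 [199, 186, 192, 191, 188, 199, 190, 193, 188, 181, 181]
164 [195, 186, 188, 189, 191, 194, 194, 191, 188, 184, 184]
172 [196, 188, 195, 197, 199, 198, 197, 193, 191, 192, 189]
180 [172, 84, 191, 206, 29, 194, 41, 174, 116, 54, 185]
188 [173, 81, 193, 200, 75, 198, 116, 202, 198, 22, 185]
196 [177, 129, 192, 200, 220, 200, 205, 202, 203, 19, 184]
204 [179, 176, 193, 206, 202, 199, 206, 205, 203, 123, 185]
212 [182, 147, 195, 204, 200, 199, 206, 201, 203, 128, 180]
220 [180, 138, 191, 206, 203, 204, 205, 202, 202, 162, 185]
228 [95, 151, 193, 202, 204, 126, 206, 204, 201, 151, 181]
236 [95, 145, 74, 202, 200, 123, 206, 204, 58, 155, 189]
244 [76, 128, 80, 204, 206, 126, 211, 208, 19, 127, 186]
252 [114, 120, 122, 117, 116, 110, 115, 114, 114, 189, 189]
260 [108, 111, 117, 115, 120, 112, 117, 112, 24, 188, 188]
268 [114, 115, 116, 118, 118, 120, 119, 115, 116, 189, 191]
276 [47, 122, 62, 206, 211, 120, 138, 135, 40, 41, 93]
284 [49, 57, 69, 200, 203, 128, 204, 205, 14, 23, 70]
292 [93, 59, 182, 200, 199, 37, 205, 200, 201, 21, 65]
0 [[150.0, 138.0], [164.0, 255.0], [174.0, 338.0], [178.0, 368.0]]
0.2 [[150.0, 138.0], [154.0, 260.0], [157.0, 356.0], [159.0, 394.0]]
0.4 [[150.0, 138.0], [142.0, 260.0], [136.0, 370.0], [133.0, 417.0]]
0.6 [[150.0, 138.0], [129.0, 255.0], [108.0, 377.0], [99.0, 433.0]]
```

Emit:
drive_tool(series=[-1,-0.002,0,0.003,0,-1,-0.002,0,0.003,0,-1,0,0,0,0])

```text
time: 16.65
position: [0.595, -0.1876, 0.1003]
eef_rot: [0.808, 0.589, -0.0, -0.0]
force: [-0.0, 0.4, 0.1]
grip_width: 0.001
grip_force: 0.0
```

Emit:
drive_tool(series=[-1,-0.001,0,0.003,0,-1,0,0,0.003,0,-1,0,0,0,0])

```text
time: 17.02
position: [0.5947, -0.1885, 0.0942]
eef_rot: [0.808, 0.589, -0.0, -0.0]
force: [0.2, 0.3, 0.3]
grip_width: -0.001
grip_force: 0.0
```

Emit:
drive_tool(series=[-1,0,0,0.003,0,-1,0,0,0.003,0,-1,0,0,0,0])

```text
time: 17.4
position: [0.5946, -0.1884, 0.0881]
eef_rot: [0.808, 0.589, -0.0, -0.0]
force: [-0.3, -0.0, -0.4]
grip_width: -0.0
grip_force: 0.0
```

Run:
```python
from h import *
rep('b3')
A=np.load("pics/b3.npz");c={k:A["c_"+k] for k in("K","distortion","R","t")};im=A["wrist"].max(2)
B=np.load("pics/b2.npz");cb={k:B["c_"+k] for k in("K","distortion","R","t")};imb=B["wrist"].max(2)
print("b3 col 200/420 dark runs; b2 likewise")
for n,I in(("b3",im),("b2",imb)):
  for col in(200,430):
    m=(I[:,col]<150).astype(int);e=np.flatnonzero(np.diff(m))+1;print(n,col,e[(e>100)&(e<420)].tolist())
for n,I in(("b3",im),("b2",imb)):
  for row in(200,235,245,290): print(n,row,I[row,250:400:6].tolist())
for n,cc in(("b3",c),("b2",cb)):
  for th in(0,.1,.2,.3): print(n,th,[proj(cc,[*s2w(.062-r*np.cos(th)+.003*np.sin(th),.06),.098+.003*np.cos(th)+r*np.sin(th)]).round().tolist()[0] for r in(.0,.05,.07,.11,.13)])
print("rear/front tip at z=TCP, +.02",proj(c,[[*s2w(-.015,-.003),.088],[*s2w(-.015,-.003),.108]]))
```

```text
17.4 sxy [-13.6  -3.1] z 0.0881 Fx_sh -0.12 Fz -0.38
b3 col 200/420 dark runs; b2 likewise
b3 200 [173, 182, 248, 280, 309, 312, 316, 394, 408]
b3 430 [173, 185, 249, 281, 307, 310, 314]
b2 200 [177, 180, 245, 276, 308, 310, 314, 395, 408]
b2 430 [177, 183, 245, 277, 306, 309, 312]
b3 200 [36, 32, 35, 36, 40, 39, 47, 47, 213, 210, 206, 209, 219, 210, 216, 207, 44, 38, 33, 42, 37, 38, 39, 37, 40]
b3 235 [25, 23, 16, 25, 25, 22, 24, 38, 130, 131, 122, 130, 136, 128, 125, 133, 34, 31, 23, 22, 27, 21, 23, 17, 78]
b3 245 [16, 19, 22, 25, 26, 22, 24, 32, 132, 125, 130, 131, 137, 126, 130, 130, 36, 33, 22, 32, 22, 22, 25, 25, 73]
b3 290 [22, 17, 22, 24, 23, 17, 23, 25, 121, 69, 74, 38, 35, 73, 73, 129, 20, 21, 26, 21, 20, 17, 29, 24, 23]
b2 200 [38, 34, 34, 39, 36, 42, 47, 53, 194, 193, 191, 196, 207, 195, 197, 181, 35, 40, 41, 34, 34, 32, 31, 34, 25]
b2 235 [66, 26, 20, 25, 27, 22, 23, 31, 120, 125, 120, 120, 128, 120, 122, 118, 35, 28, 31, 21, 16, 20, 21, 73, 231]
b2 245 [90, 70, 65, 67, 68, 64, 62, 67, 123, 123, 119, 122, 125, 114, 120, 118, 68, 58, 63, 60, 63, 61, 64, 70, 101]
b2 290 [3
[... 189 characters left out ...]
 0.1 [[175.0, 125.0], [183.0, 238.0], [185.0, 279.0], [191.0, 358.0], [193.0, 395.0]]
b3 0.2 [[175.0, 124.0], [178.0, 238.0], [180.0, 282.0], [182.0, 368.0], [184.0, 410.0]]
b3 0.3 [[175.0, 124.0], [174.0, 238.0], [174.0, 284.0], [173.0, 377.0], [173.0, 424.0]]
b2 0 [[190.0, 138.0], [200.0, 237.0], [203.0, 272.0], [209.0, 338.0], [212.0, 368.0]]
b2 0.1 [[190.0, 137.0], [196.0, 238.0], [199.0, 276.0], [203.0, 347.0], [205.0, 381.0]]
b2 0.2 [[190.0, 137.0], [193.0, 239.0], [194.0, 278.0], [196.0, 355.0], [197.0, 393.0]]
b2 0.3 [[190.0, 136.0], [189.0, 238.0], [189.0, 279.0], [188.0, 362.0], [188.0, 404.0]]
rear/front tip at z=TCP, +.02 [[319.21106453 279.04253557]
 [319.16974577 294.45176732]]
```

Emit:
drive_tool(series=[-1,0,0,0.003,0,-1,0,0,0.003,0])

```text
time: 17.75
position: [0.5949, -0.1885, 0.0825]
eef_rot: [0.808, 0.589, 0.0, 0.0]
force: [-0.5, -0.9, 2.6]
grip_width: 0.001
grip_force: 1.0
```

Emit:
drive_tool(series=[-1,0,0,0.003,0,-1,0,0,0.003,0])

```text
time: 18.0
position: [0.5948, -0.1885, 0.0763]
eef_rot: [0.808, 0.589, -0.0, -0.0]
force: [-0.0, -2.1, 2.3]
grip_width: 0.003
grip_force: 1.0
```

Emit:
drive_tool(series=[-1,0,0,0.002,0,-1,0,0,0.002,0])

```text
time: 18.25
position: [0.5948, -0.1885, 0.0724]
eef_rot: [0.808, 0.589, -0.0, -0.0]
force: [-0.3, -0.8, 2.6]
grip_width: 0.004
grip_force: 1.0
```

Emit:
drive_tool(series=[-1,0,0,0.002,0,-1,0,0,0.002,0])

```text
time: 18.5
position: [0.5948, -0.1885, 0.0684]
eef_rot: [0.808, 0.589, 0.0, 0.0]
force: [-0.1, -2.0, 1.6]
grip_width: -0.002
grip_force: 1.0
```

Run:
```python
from h import *
rep('b4')
for t in("b2","b3","b4"):
  A=np.load(f"pics/{t}.npz");c={k:A["c_"+k] for k in("K","distortion","R","t")};im=A["wrist"].max(2).astype(float)
  for row in(200,240,265):
    g=np.diff(cv2.GaussianBlur(im[row-3:row+4].mean(0).reshape(1,-1),(5,1),0)[0]);l=280+np.argmax(np.abs(g[280:315]));r=325+np.argmax(np.abs(g[325:365]))
    # height at which the 22 mm spine fits
    best=min(np.arange(.06,.25,.001),key=lambda z:abs(np.linalg.norm(onz(c,(l,row),z)-onz(c,(r,row),z))-.022))
    print(t,row,l,r,"z",round(best,3),"x",w2s(onz(c,((l+r)/2,row),best))[0].round(3))
```

```text
18.5 sxy [-13.6  -3.3] z 0.0684 Fx_sh -1.95 Fz 1.61
b2 200 295 341 z 0.113 x 0.033
b2 240 294 341 z 0.122 x 0.016
b2 265 298 328 z 0.06 x -0.018
b3 200 293 342 z 0.106 x 0.03
b3 240 293 342 z 0.111 x 0.013
b3 265 303 325 z 0.06 x -0.017
b4 200 291 344 z 0.098 x 0.032
b4 240 291 343 z 0.1 x 0.015
b4 265 294 340 z 0.083 x -0.002
```

Spine height fits fall to about 0.100, so the frame is nearly down. I'll press on until the force rises.

Emit:
drive_tool(series=[-1,0,0,0.002,0,-1,0,0,0.002,0])

```text
time: 18.85
position: [0.5948, -0.1885, 0.0644]
eef_rot: [0.808, 0.589, -0.0, 0.0]
force: [-1.6, -1.8, 1.8]
grip_width: -0.0
grip_force: 1.0
```

Emit:
drive_tool(series=[-1,0,0,0.002,0,-1,0,0,0.001,0])

```text
time: 19.1
position: [0.595, -0.1886, 0.0634]
eef_rot: [0.808, 0.589, 0.0, 0.0]
force: [-11.7, 1.9, 25.6]
grip_width: -0.0
grip_force: 13.0
```

Emit:
drive_tool(series=[-1,0,0,-0.005,0,-1,0,0,-0.03,0,-1,0,0,-0.06,0,-1,0,0,-0.06,0,-1,0,0,0,0])

```text
time: 19.73
position: [0.5963, -0.1888, 0.2219]
eef_rot: [0.808, 0.589, 0.002, 0.003]
force: [-0.5, -0.0, 0.3]
grip_width: 0.001
grip_force: 0.0
```

Run:
```python
from h import *
rep('c0')
A=np.load("pics/c0.npz");c={k:A["c_"+k] for k in("K","distortion","R","t")};im=A["wrist"].max(2).astype(float)
for th in(0,.1,.2): print(th,"L/R hinge line end, front corners:",proj(c,[[*s2w(.062-r*np.cos(th)+.003*np.sin(th),y),.098+.003*np.cos(th)+r*np.sin(th)] for r in(.11,.13) for y in(.135,-.135)]).round().tolist())
for row in range(190,300,6): print(row,A["wrist"][row,80:560:20].max(1).tolist())
```

```text
19.73 sxy [-13.5  -4.8] z 0.2219 Fx_sh -0.16 Fz 0.28
0 L/R hinge line end, front corners: [[159.0, 266.0], [473.0, 266.0], [161.0, 288.0], [470.0, 287.0]]
0.1 L/R hinge line end, front corners: [[153.0, 269.0], [478.0, 269.0], [155.0, 293.0], [476.0, 292.0]]
0.2 L/R hinge line end, front corners: [[147.0, 272.0], [484.0, 271.0], [147.0, 296.0], [483.0, 296.0]]
190 [186, 167, 165, 178, 183, 168, 169, 170, 171, 174, 32, 61, 195, 42, 18, 173, 172, 171, 171, 140, 151, 191, 187, 179]
196 [187, 151, 144, 181, 181, 169, 174, 26, 171, 173, 33, 57, 197, 41, 24, 171, 174, 32, 171, 81, 170, 183, 182, 184]
202 [157, 160, 154, 186, 181, 157, 157, 164, 161, 158, 161, 152, 191, 162, 169, 92, 157, 160, 161, 156, 163, 183, 185, 187]
208 [155, 159, 158, 110, 180, 96, 102, 103, 102, 100, 104, 103, 106, 176, 103, 100, 101, 88, 176, 169, 186, 184, 189, 191]
214 [157, 159, 156, 98, 198, 99, 102, 97, 99, 102, 101, 100, 107, 99, 102, 102, 97, 47, 172, 166, 191, 189, 193, 192]
220 [154, 156, 158, 158, 100, 169, 170, 11, 172, 169, 22, 37, 109, 27, 15, 174, 173, 11, 172, 156, 190, 190, 193, 188]
226 [159, 154,
[... 819 characters left out ...]
5, 122, 119, 91, 92, 95, 84, 161, 161, 97, 100, 95, 92, 99, 100, 100, 171, 167, 195, 192, 193, 192]
274 [110, 121, 115, 117, 111, 93, 93, 91, 97, 167, 170, 92, 101, 95, 101, 100, 99, 97, 169, 167, 191, 191, 188, 191]
280 [110, 114, 117, 119, 116, 92, 93, 97, 96, 168, 168, 167, 98, 99, 104, 100, 99, 99, 130, 167, 190, 190, 190, 193]
286 [112, 115, 114, 116, 116, 152, 151, 154, 153, 232, 228, 226, 50, 147, 149, 149, 149, 153, 226, 71, 194, 191, 191, 191]
292 [110, 113, 115, 119, 116, 147, 138, 140, 142, 222, 145, 146, 33, 143, 149, 149, 143, 138, 223, 88, 192, 194, 190, 193]
298 [109, 111, 118, 120, 119, 143, 144, 146, 141, 138, 62, 34, 39, 51, 142, 146, 138, 145, 226, 185, 191, 188, 192, 191]
```

The front bar spans rows 266–284 (predicted 266–287 for angle 0), so the frame is fully down. Next the turnbutton: I'll place the shut fingers on the front (-x) side of the knob and bring the tips to knob height. The shut tips sit about 37 mm above the nominal TCP, judging by the contact on the frame.

Emit:
drive_tool(series=[-1,-0.048,-0.018,0,0,-1,-0.048,-0.018,0,0,-1,0,0,0,0])

```text
time: 20.2
position: [0.529, -0.2705, 0.2146]
eef_rot: [0.809, 0.587, -0.001, -0.001]
force: [0.3, 0.6, -0.1]
grip_width: -0.002
grip_force: 0.0
```

Run:
```python
from h import *
rep('d0')
A=np.load("pics/d0.npz");c={k:A["c_"+k] for k in("K","distortion","R","t")};im=A["wrist"]
X=lambda x,y,z:[*s2w(x-.0015,y-.003),z]
print("pred knob top, pivot, wing tip",proj(c,[X(-.082,.032,.131),X(-.082,0,.109),X(-.082,.044,.109)]).round().tolist())
m=(im.max(2)<70).astype(np.uint8);m[288:]=0
n,l,st,ce=cv2.connectedComponentsWithStats(m)
for i in range(1,n):
    if 30<st[i,4]<4000 and 150<ce[i,0]<500 and ce[i,1]>150: print(st[i].tolist(),ce[i].round(1))
for row in range(226,300,5): print(row,im[row,270:390:6].max(1).tolist())
```

```text
20.2 sxy [-111.8   34.2] z 0.2146 Fx_sh 0.64 Fz -0.06
pred knob top, pivot, wing tip [[325.0, 202.0], [366.0, 197.0], [310.0, 197.0]]
[197, 174, 328, 5, 1101] [354.5 176.2]
[201, 186, 9, 8, 48] [204.9 190. ]
[319, 190, 13, 15, 121] [325.  197.5]
[345, 223, 59, 1, 59] [374. 223.]
[446, 224, 21, 2, 39] [456.7 224.5]
[345, 226, 21, 8, 142] [355.  228.9]
[374, 226, 22, 8, 139] [384.6 228.9]
226 [77, 85, 85, 123, 122, 126, 128, 130, 131, 122, 123, 123, 120, 38, 36, 25, 73, 79, 22, 25]
231 [113, 114, 111, 193, 191, 193, 188, 185, 183, 185, 116, 190, 115, 22, 17, 10, 123, 116, 5, 10]
236 [119, 113, 109, 192, 188, 186, 122, 121, 123, 119, 120, 116, 115, 116, 118, 114, 116, 118, 117, 116]
241 [111, 117, 119, 195, 187, 190, 119, 118, 119, 124, 122, 120, 119, 119, 112, 114, 116, 113, 116, 116]
246 [114, 113, 196, 191, 193, 191, 116, 119, 122, 121, 119, 120, 114, 111, 114, 117, 117, 116, 114, 116]
251 [118, 113, 197, 187, 193, 190, 116, 121, 121, 120, 119, 117, 118, 118, 115, 115, 120, 120, 116, 117]
256 [113, 111, 194, 191, 190, 189, 125, 124, 122, 189, 118, 120, 118, 113, 118, 119, 117, 113, 115, 116]
261 [113, 113, 196, 198, 134, 134, 187, 186, 180, 186, 179, 117, 115, 119, 121, 119, 115, 117, 116, 116]
266 [113, 108, 160, 189, 188, 187, 177, 190, 183, 182, 177, 114, 119, 116, 118, 108, 113, 114, 114, 115]
271 [115, 131, 191, 191, 187, 185, 181, 180, 188, 186, 186, 121, 117, 113, 118, 111, 114, 115, 117, 117]
276 [111, 198, 193, 195, 189, 187, 183, 177, 145, 182, 180, 176, 120, 120, 110, 116, 120, 114, 115, 115]
281 [112, 189, 193, 191, 188, 186, 181, 175, 180, 183, 179, 117, 111, 120, 116, 117, 113, 110, 116, 117]
286 [123, 192, 191, 190, 190, 187, 149, 146, 136, 152, 151, 112, 118, 111, 117, 116, 116, 117, 115, 117]
291 [123, 193, 189, 193, 189, 185, 71, 72, 53, 72, 65, 96, 113, 110, 116, 117, 117, 116, 111, 113]
296 [113, 192, 192, 196, 191, 192, 70, 70, 51, 65, 71, 75, 118, 119, 114, 117, 117, 112, 111, 115]
```

Knob blob at (325,197.5), close to the prediction of (325,202). I'll descend beside it.

Emit:
drive_tool(series=[-1,0,0.003,0.05,0,-1,0,0,0.05,0,-1,0,0,0.02,0,-1,0,0,0,0])

```text
time: 20.8
position: [0.5339, -0.2689, 0.0957]
eef_rot: [0.808, 0.589, -0.0, -0.001]
force: [-0.1, -0.4, 0.2]
grip_width: 0.006
grip_force: 0.0
```

Run:
```python
from h import *
rep('d1')
A=np.load("pics/d1.npz");c={k:A["c_"+k] for k in("K","distortion","R","t")};im=A["wrist"]
X=lambda x,y,z:[*s2w(x-.0015,y-.003),z]
print("pred knob top, base, pivot",proj(c,[X(-.082,.032,.131),X(-.082,.032,.109),X(-.082,0,.109)]).round().tolist())
for row in range(200,312,4): print(row,im[row,278:398:5].max(1).tolist())
```

```text
20.8 sxy [-108.9   30. ] z 0.0957 Fx_sh -0.41 Fz 0.23
pred knob top, base, pivot [[319.0, 247.0], [319.0, 234.0], [386.0, 234.0]]
200 [13, 21, 24, 34, 44, 60, 69, 67, 67, 67, 54, 41, 30, 29, 17, 23, 12, 16, 53, 87, 84, 34, 13, 17]
204 [170, 164, 165, 164, 167, 165, 168, 165, 163, 184, 238, 238, 239, 238, 239, 240, 242, 143, 227, 229, 224, 223, 170, 247]
208 [164, 169, 167, 165, 164, 163, 165, 165, 162, 159, 168, 154, 185, 166, 243, 191, 246, 221, 64, 69, 57, 86, 126, 170]
212 [172, 169, 170, 167, 166, 171, 167, 170, 165, 166, 165, 168, 166, 168, 167, 164, 85, 132, 48, 58, 51, 55, 59, 147]
216 [165, 167, 167, 167, 165, 165, 166, 165, 164, 167, 165, 169, 167, 172, 168, 171, 104, 104, 48, 46, 137, 130, 126, 130]
220 [169, 168, 164, 169, 174, 77, 88, 96, 103, 110, 108, 108, 108, 105, 106, 107, 115, 110, 114, 133, 133, 130, 110, 127]
224 [167, 170, 162, 168, 110, 141, 143, 140, 97, 139, 132, 135, 126, 131, 125, 134, 129, 129, 127, 117, 71, 60, 59, 50]
228 [173, 169, 165, 162, 133, 136, 138, 67, 64, 66, 137, 134, 133, 135, 134, 129, 125, 128, 125, 122, 55, 55, 56, 51]
232 [165, 169, 170, 1
[... 1636 characters left out ...]
133, 136]
288 [219, 219, 214, 215, 215, 175, 73, 79, 53, 57, 81, 75, 133, 135, 133, 135, 136, 136, 140, 132, 139, 135, 134, 135]
292 [218, 219, 220, 218, 217, 107, 79, 86, 52, 63, 78, 75, 133, 135, 136, 133, 135, 139, 132, 136, 133, 135, 132, 134]
296 [215, 218, 220, 223, 221, 80, 77, 78, 52, 57, 78, 78, 134, 140, 138, 137, 134, 131, 136, 132, 132, 130, 134, 136]
300 [218, 215, 160, 23, 34, 74, 75, 83, 49, 53, 73, 77, 37, 33, 27, 141, 135, 134, 131, 135, 136, 134, 130, 135]
304 [218, 222, 16, 20, 33, 77, 74, 80, 50, 54, 76, 74, 42, 30, 34, 25, 140, 135, 131, 139, 134, 134, 133, 135]
308 [129, 133, 23, 26, 29, 71, 80, 78, 48, 49, 80, 76, 54, 33, 29, 27, 129, 130, 132, 130, 136, 131, 135, 130]
```

Emit:
drive_tool(series=[-1,0,0,0.013,0,-1,0.0095,0,0,0,-1,0.0065,-0.002,0,0,-1,0.0065,-0.002,0,0])

```text
time: 21.4
position: [0.5372, -0.2466, 0.0839]
eef_rot: [0.808, 0.589, 0.0, 0.0]
force: [0.4, -2.0, -0.9]
grip_width: 0.003
grip_force: 0.6
```

```bash
cat >> h.py <<'E'
def knob(tag):
    "dark knob blob in the wrist picture, nearest the fingers, onto z=.128"
    A=np.load(f"pics/{tag}.npz");c={k:A["c_"+k] for k in("K","distortion","R","t")};im=A["wrist"]
    for r in range(190,300,6): print(r,im[r,270:396:6].max(1).tolist())
    X=lambda th:[*s2w(-.0835+.032*np.sin(th),-.003+.032*np.cos(th)),.131]
    print("pred",[(th,proj(c,X(th))[0].round().tolist()) for th in(0,.3,.6,.9,1.2,1.57)])
E
python3 -c "
from h import *
rep('d2');knob('d2')"
```

```text
21.4 sxy [-86.5  33.7] z 0.0839 Fx_sh -1.78 Fz -0.92
190 [33, 35, 44, 42, 54, 58, 60, 58, 58, 58, 54, 48, 47, 34, 36, 40, 38, 36, 201, 205, 223]
196 [27, 41, 39, 41, 47, 53, 61, 59, 59, 58, 58, 50, 37, 37, 40, 42, 38, 24, 202, 205, 220]
202 [21, 25, 40, 47, 44, 51, 50, 58, 57, 58, 51, 48, 44, 43, 35, 42, 32, 28, 209, 206, 222]
208 [21, 22, 27, 32, 34, 44, 49, 51, 51, 43, 53, 33, 38, 28, 26, 19, 23, 18, 212, 204, 144]
214 [128, 126, 129, 125, 129, 119, 119, 124, 116, 202, 126, 143, 135, 210, 216, 121, 126, 123, 127, 127, 127]
220 [119, 119, 116, 124, 117, 119, 115, 117, 116, 115, 123, 119, 117, 120, 120, 123, 120, 119, 119, 117, 115]
226 [114, 117, 113, 115, 114, 114, 120, 120, 117, 116, 116, 117, 120, 114, 116, 119, 115, 122, 117, 119, 120]
232 [124, 121, 119, 123, 118, 116, 123, 123, 121, 123, 118, 116, 118, 116, 126, 118, 123, 120, 119, 124, 120]
238 [123, 117, 120, 125, 121, 125, 123, 121, 122, 122, 123, 121, 125, 126, 121, 123, 116, 121, 120, 119, 125]
244 [122, 121, 125, 119, 123, 122, 125, 117, 93, 91, 76, 125, 123, 125, 124, 123, 117, 120, 126, 121, 126]
250 [110, 113, 108, 11
[... 358 characters left out ...]
34, 129, 138, 131, 133, 132, 117, 66]
274 [167, 166, 169, 171, 170, 167, 167, 166, 165, 60, 58, 54, 38, 81, 131, 132, 130, 135, 133, 134, 133]
280 [178, 180, 177, 173, 178, 175, 175, 172, 168, 91, 54, 45, 40, 57, 129, 133, 128, 130, 131, 124, 125]
286 [176, 176, 179, 177, 177, 175, 148, 144, 133, 148, 51, 43, 38, 175, 177, 131, 128, 127, 126, 129, 51]
292 [175, 174, 179, 174, 175, 179, 88, 88, 57, 86, 87, 118, 170, 173, 175, 176, 177, 181, 111, 125, 56]
298 [174, 174, 171, 179, 65, 69, 86, 85, 55, 73, 85, 80, 64, 95, 171, 173, 172, 176, 173, 119, 127]
pred [(0, [332.0, 312.0]), (0.3, [335.0, 291.0]), (0.6, [347.0, 270.0]), (0.9, [364.0, 253.0]), (1.2, [386.0, 241.0]), (1.57, [417.0, 235.0])]
```

The knob is following: its top is near (337,283), about 0.4 rad, with a 1.8 N push. I'll carry on round.

Emit:
drive_tool(series=[-1,0.006,0.002,0,0,-1,0.0055,0.003,0,0,-1,0.0045,0.004,0,0,-1,0.004,0.0045,0,0,-1,0.0045,0.0055,0,0])

```text
time: 22.12
position: [0.563, -0.2294, 0.0834]
eef_rot: [0.808, 0.589, -0.0, -0.0]
force: [-1.5, -1.1, -0.4]
grip_width: 0.001
grip_force: 1.3
```

Emit:
drive_tool(series=[-1,0.004,0.0055,0,0,-1,0.002,0.002,0,0])

```text
time: 22.38
position: [0.5701, -0.2288, 0.083]
eef_rot: [0.809, 0.588, -0.003, 0.001]
force: [-22.3, -26.7, 1.8]
grip_width: 0.004
grip_force: 16.3
```

```bash
python3 -c "
from h import *
rep('d3');knob('d3')"
```

```text
22.38 sxy [-59.5   7.9] z 0.083 Fx_sh -32.29 Fz 1.76
190 [38, 43, 46, 51, 58, 69, 80, 88, 121, 226, 231, 230, 232, 234, 231, 229, 174, 40, 42, 40, 36]
196 [38, 43, 40, 51, 58, 65, 81, 88, 114, 226, 229, 228, 231, 234, 230, 228, 175, 36, 38, 31, 43]
202 [44, 40, 44, 49, 54, 68, 76, 85, 115, 223, 229, 229, 230, 232, 228, 228, 156, 38, 38, 25, 43]
208 [28, 23, 33, 53, 43, 69, 75, 74, 113, 221, 228, 228, 228, 231, 229, 226, 137, 28, 29, 23, 24]
214 [29, 27, 26, 29, 45, 54, 63, 69, 105, 208, 137, 227, 231, 236, 143, 136, 71, 24, 23, 26, 22]
220 [23, 26, 30, 33, 46, 49, 56, 65, 88, 139, 138, 140, 138, 144, 146, 139, 40, 28, 27, 24, 24]
226 [26, 25, 24, 28, 36, 52, 54, 55, 83, 135, 140, 138, 142, 143, 142, 135, 32, 23, 27, 29, 29]
232 [23, 30, 23, 33, 36, 42, 55, 60, 83, 131, 145, 138, 143, 144, 140, 140, 26, 26, 19, 19, 21]
238 [30, 21, 25, 26, 36, 45, 56, 56, 78, 128, 141, 137, 138, 147, 141, 135, 26, 22, 27, 27, 21]
244 [26, 29, 26, 30, 32, 45, 52, 54, 74, 123, 135, 132, 145, 138, 139, 136, 22, 15, 31, 23, 27]
250 [19, 29, 31, 28, 40, 48, 46, 54, 72, 125, 134, 141, 71, 83, 75, 141, 21, 2
[... 274 characters left out ...]
, 100, 147, 110, 123, 121, 127, 122, 126]
274 [131, 116, 137, 119, 122, 123, 124, 119, 120, 123, 129, 132, 31, 23, 13, 105, 121, 128, 124, 128, 127]
280 [204, 206, 119, 206, 207, 205, 131, 126, 126, 124, 123, 47, 31, 28, 24, 116, 129, 127, 126, 127, 133]
286 [132, 124, 129, 129, 124, 128, 106, 105, 100, 113, 111, 99, 36, 31, 29, 90, 135, 134, 135, 131, 135]
292 [128, 130, 134, 127, 129, 130, 84, 87, 46, 87, 84, 94, 41, 40, 39, 24, 134, 132, 128, 130, 130]
298 [126, 128, 128, 133, 59, 52, 83, 87, 46, 75, 82, 86, 42, 32, 24, 18, 127, 128, 129, 128, 127]
pred [(0, [269.0, 371.0]), (0.3, [272.0, 352.0]), (0.6, [281.0, 333.0]), (0.9, [297.0, 317.0]), (1.2, [318.0, 307.0]), (1.57, [347.0, 301.0])]
```

The knob has reached its stop: wing at cols 324–360 pointing straight up at the frame, knob top near (350,298), which predicts 1.57. I'll back off, rise and verify.

Emit:
drive_tool(series=[-1,-0.004,-0.004,0,0,-1,-0.006,-0.01,0,0,-1,0,0,-0.05,0,-1,0,0,-0.06,0,-1,-0.02,0,-0.06,0])

```text
time: 23.1
position: [0.5489, -0.2493, 0.2547]
eef_rot: [0.808, 0.589, 0.0, -0.0]
force: [1.4, -0.4, 0.5]
grip_width: 0.002
grip_force: 0.0
```

Emit:
drive_tool(series=[-1,-0.06,0,0,0,-1,-0.04,0,0,0,-1,0,0,0,0])

```text
time: 23.48
position: [0.5174, -0.3471, 0.2524]
eef_rot: [0.809, 0.588, -0.0, -0.0]
force: [0.6, 0.5, -0.2]
grip_width: 0.0
grip_force: 0.0
```

Run:
```python
from h import *
rep('e0')
A=np.load("pics/e0.npz");c={k:A["c_"+k] for k in("K","distortion","R","t")};im=A["wrist"]
X=lambda x,y,z:[*s2w(x-.0015,y-.003),z]
for th in(1.3,1.45,1.57,1.65): print(th,"knob top, base",proj(c,[X(-.082+.032*np.sin(th),.032*np.cos(th),z) for z in(.131,.115)]).round(1).tolist())
print("pivot",proj(c,X(-.082,0,.109)).round(1))
for th in(0,.1): print("front bar r .11,.13 at y .06",th,proj(c,[[*s2w(.062-r*np.cos(th)-.0015,.06),.101+r*np.sin(th)] for r in(.11,.13)]).round(1).tolist())
print("dishes",proj(c,[X(0,.086,.089),X(0,-.086,.089)]).round().tolist())
v=im.max(2)
m=(v<60).astype(np.uint8);m[288:]=0
n,l,st,ce=cv2.connectedComponentsWithStats(m)
for i in range(1,n):
    if 20<st[i,4]<3000 and 250<ce[i,0]<400: print(st[i].tolist(),ce[i].round(1))
print("col at y=.06:",[(r,int(v[r,int(proj(c,[*s2w(-.06,.06),.101])[0,0])])) for r in range(60,260,4)])
t=robot.snapshot("top");cv2.imwrite("pics/tend.png",t[:,:,::-1])
g=cv2.cvtColor(t[:,:,::-1].copy(),cv2.COLOR_BGR2HSV);ct=robot.camera_info("top")
print("top pred flask foot",proj(ct,[*s2w(-.205,.06),.002]).round())
```

```text
23.48 sxy [-188.4   21.8] z 0.2524 Fx_sh 0.66 Fz -0.19
1.3 knob top, base [[340.5, 51.8], [339.4, 56.5]]
1.45 knob top, base [[346.8, 50.4], [345.3, 55.2]]
1.57 knob top, base [[351.9, 50.1], [350.2, 54.9]]
1.65 knob top, base [[355.3, 50.2], [353.4, 55.0]]
pivot [[348.8  98.7]]
front bar r .11,.13 at y .06 0 [[272.9, 56.2], [273.7, 82.2]]
front bar r .11,.13 at y .06 0.1 [[271.2, 52.4], [271.8, 78.9]]
dishes [[245.0, -4.0], [453.0, -4.0]]
[248, 0, 88, 53, 2502] [309.8  29.2]
[362, 0, 78, 53, 2265] [384.8  29.6]
[342, 40, 13, 19, 186] [348.4  49.2]
[189, 79, 151, 12, 1734] [262.9  84.4]
[260, 144, 28, 2, 53] [273.7 144.5]
[333, 144, 19, 10, 172] [342.1 148.1]
[361, 144, 20, 10, 179] [370.3 148.1]
col at y=.06: [(60, 169), (64, 169), (68, 173), (72, 179), (76, 177), (80, 23), (84, 25), (88, 30), (92, 200), (96, 209), (100, 206), (104, 207), (108, 210), (112, 128), (116, 207), (120, 204), (124, 207), (128, 207), (132, 205), (136, 186), (140, 119), (144, 43), (148, 104), (152, 174), (156, 178), (160, 175), (164, 177), (168, 94), (172, 100), (176, 106), (180, 102), (184, 106), (188, 104), (192, 96), (196, 177), (200, 178), (204, 179), (208, 172), (212, 174), (216, 179), (220, 168), (224, 170), (228, 179), (232, 180), (236, 86), (240, 94), (244, 126), (248, 131), (252, 104), (256, 101)]
top pred flask foot [[407. 256.]]
```

The knob is at about 1.5–1.6 rad. A short push purely along -y will make sure it is against the stop.

Emit:
drive_tool(series=[-1,0.05,0,0,0,-1,0.05,0,0,0,-1,0.036,0,0,0,-1,0,0,0.06,0,-1,0,0,0.06,0])

```text
time: 24.25
position: [0.5608, -0.2141, 0.132]
eef_rot: [0.808, 0.59, 0.001, 0.001]
force: [0.0, -0.8, -1.4]
grip_width: 0.001
grip_force: 0.0
```

Emit:
drive_tool(series=[-1,0,0,0.045,0,-1,0,0.005,0,0,-1,0,0.003,0,0])

```text
time: 24.62
position: [0.5691, -0.2183, 0.0903]
eef_rot: [0.808, 0.589, 0.001, 0.001]
force: [-0.5, -0.0, 0.8]
grip_width: -0.001
grip_force: 0.0
```

Emit:
drive_tool(series=[-1,0,0.0015,0,0,-1,0,0.0015,0,0])

```text
time: 24.88
position: [0.5713, -0.2195, 0.0893]
eef_rot: [0.808, 0.589, 0.0, 0.001]
force: [0.1, 0.6, 0.1]
grip_width: -0.002
grip_force: 0.4
```

Emit:
drive_tool(series=[-1,0,0.0015,0,0,-1,0,0.0015,0,0])

```text
time: 25.12
position: [0.5736, -0.2203, 0.088]
eef_rot: [0.808, 0.589, 0.0, 0.0]
force: [-3.0, 1.4, 1.3]
grip_width: 0.002
grip_force: 1.9
```

Emit:
drive_tool(series=[-1,0,0.001,0,0,-1,0,0.001,0,0])

```text
time: 25.38
position: [0.5744, -0.2205, 0.0878]
eef_rot: [0.808, 0.589, -0.001, -0.001]
force: [-14.0, 5.1, 6.4]
grip_width: 0.001
grip_force: 7.4
```

The force jumps from 3 to 15 N within a millimetre, so the knob is hard on the stop. I'll retreat.

Emit:
drive_tool(series=[-1,0,-0.004,0,0,-1,0,-0.008,0,0,-1,0,0,-0.05,0,-1,0,0,-0.06,0,-1,-0.03,0,-0.06,0])

```text
time: 26.0
position: [0.5553, -0.2429, 0.2559]
eef_rot: [0.808, 0.589, 0.0, 0.0]
force: [-0.3, 0.2, 0.1]
grip_width: 0.005
grip_force: 0.0
```

Emit:
drive_tool(series=[-1,-0.06,0,-0.02,0,-1,-0.06,0,0,0,-1,-0.06,0,0,0,-1,-0.06,0,0,0,-1,0,0,0,0])

```text
time: 26.62
position: [0.4799, -0.4746, 0.2724]
eef_rot: [0.81, 0.587, -0.0, -0.001]
force: [-0.9, 0.6, -0.6]
grip_width: -0.002
grip_force: 0.0
```

Run:
```python
from h import *
rep('f0')
c=robot.camera_info("top");t=robot.snapshot("top");v=t.max(2)
X=lambda x,y,z:[*s2w(x-.0015,y-.003),z]
for th in(1.4,1.57,1.62): print(th,proj(c,X(-.082+.032*np.sin(th),.032*np.cos(th),.128)).round(1))
m=np.zeros_like(v);m[185:212,335:362]=(v[185:212,335:362]<32)
n,l,st,ce=cv2.connectedComponentsWithStats(m)
for i in range(1,n):
    if st[i,4]>6: print(st[i].tolist(),ce[i].round(1))
for r in range(186,210,2): print(r,v[r,334:372:2].tolist())
# flask at its place: compare with the start picture
t0=cv2.imread("pics/top0.png")[:,:,::-1];d=cv2.absdiff(t,t0).max(2)
for n,(x,y) in dict(flask=(.475,-.351),dropper=(.42,-.09),).items():
    p=proj(c,[x,y,.03])[0].astype(int);print(n,p,"mean change",d[p[1]-10:p[1]+10,p[0]-10:p[0]+10].mean().round(1))
print("stopper/spare change",d[263:280,232:250].mean().round(1),d[292:332,280:320].mean().round(1),"dishes",d[125:155,318:346].mean().round(1))
```

```text
26.62 sxy [-321.1   18.5] z 0.2724 Fx_sh 0.31 Fz -0.61
1.4 [[344.5 191.5]]
1.57 [[345.2 188.4]]
1.62 [[345.6 187.5]]
186 [111, 109, 100, 107, 80, 36, 36, 109, 112, 113, 113, 81, 33, 86, 130, 132, 129, 130, 112]
188 [113, 112, 110, 111, 39, 45, 38, 72, 85, 111, 109, 33, 40, 129, 130, 129, 130, 129, 90]
190 [112, 110, 81, 118, 35, 32, 29, 77, 109, 106, 103, 44, 51, 129, 128, 130, 130, 123, 129]
192 [109, 112, 111, 60, 103, 70, 115, 112, 110, 107, 109, 107, 107, 105, 106, 110, 129, 104, 130]
194 [90, 110, 109, 108, 113, 69, 72, 115, 116, 114, 111, 108, 111, 61, 60, 70, 108, 89, 130]
196 [37, 34, 42, 90, 120, 119, 129, 119, 59, 97, 117, 116, 109, 63, 62, 64, 99, 98, 130]
198 [38, 37, 36, 49, 112, 113, 113, 114, 116, 58, 37, 68, 113, 63, 65, 71, 97, 93, 130]
200 [38, 37, 36, 79, 112, 111, 112, 115, 111, 33, 42, 111, 62, 111, 110, 104, 82, 98, 129]
202 [35, 37, 39, 117, 112, 114, 114, 114, 109, 33, 48, 116, 53, 45, 46, 75, 93, 130, 129]
204 [37, 38, 48, 112, 113, 114, 115, 113, 57, 33, 108, 107, 116, 113, 112, 86, 131, 129, 129]
206 [37, 37, 105, 110, 111, 113, 116, 113, 31, 37, 130, 130, 129, 130, 129, 110, 130, 131, 131]
208 [34, 38, 115, 112, 113, 114, 114, 109, 35, 54, 130, 129, 129, 131, 124, 131, 131, 130, 130]
flask [409 256] mean change 10.5
dropper [270 283] mean change 7.1
stopper/spare change 9.7 9.1 dishes 16.9
```

The knob sits at (344.5,188.5) in the top view (prediction for 1.57: (345,188)). Nothing else shows a real change, so I'm handing in.

```bash
python3 -c "
from rig import robot
print(robot.sign_off())"
```

```text
the job is handed in; nothing more can be done
None
```

I handed in the job at about 27 s: the flask is upright on the bench in front of the shaker, the frame measures fully down over the dishes, and the turnbutton is against its stop with its wing over the front bar. The frame took several tries because the fingers passed over it at first. I had used all ten picture views by then, so I checked the final state from measurements, not by eye.

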